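Load the label unwinder and let its drop keeper close

ROBOT

A 6-joint arm with a two-finger parallel gripper is mounted at the origin on a cart in front of the work surface, level with it; the furniture and walls round the work are solid. World frame = base frame: x ahead of the robot, y to its left, z up, the work surface at z = 0. Lengths are in m, angles in rad, forces in N, time in s.
With the tool pointing down it reaches from about 0.225 to 0.875 m from the base axis. Payload 3.4 kg.
Tool frame: the origin (TCP) lies at the very end of the fingers, on their centre line; the grasp point (between the pads) lies 19 mm behind it (manip.pinch_z is the distance from the TCP to the grasp point, in m); z points along the fingers, y is the line along which they close (so a half turn about z gives the same grasp; the last joint's range is limited). The gripper opens to 85 mm and grips with 20 to 120 N. Pads are 22 mm wide; open, the fingers measure 114 mm over their backs; the gripper's body (76 mm by 85 mm) begins 54 mm behind the grasp point. The pads swing forward as they close: fully open they stand 13 mm farther back than shut.
Start: joints at [-1.315, 0.276, 1.505, -0, 1.361, -0.121], TCP at [0.212, -0.535, 0.231] pointing down, gripper open.
Joint ranges: [-2.89, 2.89], [-0.75, 2.08], [0.22, 2.7], [-1.18, 4.32], [0.11, 2.71], [-2.7, 2.7]. Speed limits (rad/s): [2.57, 2.57, 3.14, 3.14, 3.14, 3.14].

INTERFACE

Orientations are given as a unit quaternion [w, x, y, z].
In Python, from rig import manip gives the robot as it stands. The module is installed in compiled form; this text tells all that it offers.
- The arm moves only by the shell command python3 -m jog 'ROWS' [FORCE]. ROWS is JSON, a list of rows, each an object of numbers: "dx", "dy", "dz": the shift along the tool's x, y, z each as a share of 25 cm, from -1 to 1; "ax", "ay", "az": the turn, a rotation vector about the tool's x, y, z each as a share of 90 degrees, from -1 to 1; "grip": the opening, from -1 (shut) to 1 (fully open), so that 0 is half open. A call has 1 to 5 rows; each row is the pose to reach, as a shift and turn from the pose commanded when the call began, along the tool's axes at that moment; what a row does not reach only later rows make up. A row lasts 1/12 s, in which the tool goes at most 41.7 mm and 7.16 degrees, less where a joint would pass 70% of its speed; a pose out of reach is approached as far as the arm can. A call with a number of a shift or a turn outside -1 to 1 is refused whole. A call with a gripper value outside its range is refused whole. The fingers move at their own pace and stop on an object; FORCE is the grip in N (left out, the last holds). Time passes only in rows, so rows that repeat a pose let the fingers close. It gives the time, the measured TCP pose, the force, the opening and the grip force at its end, in the units of the state.
- manip.get_state(): the state, without advancing time (a new reading comes with each control period).
- manip.get_image(name): name is "side" or "top"; returns a dict with "img" (420x560x3 uint8, red, green, blue), "mtx" (3x3 intrinsics, pixels), "world_to_cam" (4x4, takes a point from world to camera coordinates). Camera axes: x right, y down, z forward; pixel columns grow to the right and rows downward; lengths in m; the calibration is good to about 2 mm. A picture is of the moment at which its call begins. There is no depth.
- manip.sign_off(): hands the job in; it is judged then, once.
The state is a dict: "clock": time; "qpos": joint angles; "qd": joint speeds; "effort": joint torques, N m; "position": TCP position; "ee_rot": TCP orientation; "contact_force": force on the tool from outside, world axes, zero at the start; "moment": the same for the moment, N m; "width": finger opening in m; "gripper_force": force on a finger pad.
Only numpy, scipy, OpenCV 4.12 (cv2) and the standard library are available. Lean on these libraries where they do the work, as an engineer would, in place of code of your own. Each camera call takes 0.05 s, during which the arm holds its last target. There are 200 camera calls.

TASK

Take the full label roll (the larger of the two in the wire rack) and hang it on the spindle of the label unwinder: nose the hanging keeper up with the roll's core and carry on until the keeper has dropped again in front of the roll, so that the roll hangs freely between keeper and backing plate and cannot slip off. Work gently, without ramming the roll or the gripper against the unwinder, and leave the part-used roll and the other things on the table where they are.

Things in the scene. Friction and masses are not known exactly. Their poses are not given: they have to be found in the camera images.
- roll_full_center (a point): centre of the full label roll: white paper on a cardboard core, 130 mm outside diameter, 40 mm wide, 50 mm bore right through, about 0.36 kg; its x axis is the roll's axis. It stands on edge in one of the rack's seats (either one), centre 81 mm and top 146 mm above the table. Grip it across its flat faces (40 mm), the fingertips at most 30 mm below its top, so that they stay clear of the bore
- roll_used_center (a point): centre of the part-used label roll in the rack's other seat: the same but 90 mm outside diameter, its centre 54 mm above the table. Not needed: leave it there
- roll_rack: fixed wire rack, 98 mm (its x) by 266 mm (its y), 48 mm high; origin at the centre of its underside. Two seats, at y = +68 and -68 mm; in each a roll stands on two cross bars between the long top rails (54 mm apart on centres, 6 mm thick), its axis along the rack's x, and is lifted straight up and out
- unwinder: label unwinder, fixed; origin on the table, x axis along the level spindle from its free end to the backing plate. Base 190 x 140 x 8 mm. Black rubber-sleeved spindle, 30 mm in diameter, axis 120 mm above the table, slotted round-nosed free end at x = -73 mm. Backing plate at x = +50 mm: a 110 mm disc cut off level 8 mm above the axis. Nothing stands above the spindle's top (135 mm)
- keeper_pivot (a point): hinge of the keeper, on the spindle's axis, 18 mm inside its free end and 120 mm above the table; axes as the unwinder's. The backing plate is 105 mm behind it (+x). A roll hung on the spindle rests with the top of its bore on the spindle, its centre 10 mm below the spindle's axis
- keeper (a joint): angle of the keeper, a 60 g steel finger: 0 = hangs straight down, 52 mm from pivot to end; positive = its end swung up toward the backing plate (to 1.2; not the other way). A bore moved onto the spindle pushes it up with little force; it then lies in the bore and drops once the roll's near face is past its end: roll centre 66 mm past the pivot if concentric (at 85 mm the roll meets the plate)
- tally_counter: white hand tally counter, about 46 x 67 x 22 mm, loose on the table in front; bystander
- scissors_1: scissors with red handles, about 87 x 199 x 9 mm, lying loose on the table in front of the unwinder; bystander
- pack_out_2: white and dark small carton standing loose behind the unwinder, 34 x 34 x 117 mm; bystander
- bottle_out_2: small lacquer bottle with a black cap standing loose behind the unwinder, 27 mm diameter, 74 mm high; bystander
- pen_1: white and green pen, 145 mm long, lying loose on the table in front of the rack; bystander
- pack_out_1: small black carton, 117 x 34 x 34 mm, lying loose on the table right of the unwinder; bystander
- tape_1: roll of masking tape, 103 mm diameter, 25 mm high, lying loose behind the rack; bystander
Not all that is in view belongs to the job. Leave any black look-alike of the part that bears roll_full_center alone.

How it is judged:
On the way, in this order (a step that is already met when the one before it is completed fails the run):
1. the full roll is lifted out of the rack (height (world z) of roll_full_center above 0.1 m), for 0.1 s.
2. the full roll's core is on the spindle's end and holds the keeper up (value of joint keeper above 0.5 rad and x of roll_full_center in the frame of keeper_pivot above -0.01 m and y of roll_full_center in the frame of keeper_pivot between -0.014 and 0.014 m and z of roll_full_center in the frame of keeper_pivot between -0.014 and 0.014 m), for 0.05 s.
At the end, for the whole second after the job is handed in: the full roll hangs at rest on the spindle: its centre 22 to 90 mm behind the keeper's pivot, within 12 mm sideways and 4 to 15 mm below the spindle's axis, its axis within 0.2 rad of the spindle's, and the keeper hangs down in front of it (below 0.15 rad) (value of joint keeper below 0.15 rad and x of roll_full_center in the frame of keeper_pivot between 0.022 and 0.09 m and y of roll_full_center in the frame of keeper_pivot between -0.012 and 0.012 m and z of roll_full_center in the frame of keeper_pivot between -0.015 and -0.004 m and angle between the x axis of roll_full_center and the x axis of keeper_pivot, either way round below 0.2 rad and linear speed of roll_full below 0.03 m/s and velocity of joint keeper below 0.2 rad/s); the robot touches nothing.
It fails at once if the roll is rammed against the unwinder (over 100 N) (contact force between roll_full and unwinder above 100 N).
It fails at once if the gripper or arm is rammed against the unwinder (over 60 N) (contact force between any of the fingers, the arm and unwinder above 60 N).
It fails at once if the part-used roll is taken or shoved out of its seat (over 30 mm) (distance of roll_used_center from where it was at the start of the episode above 0.03 m).
It fails at once if a bystander is shoved (over 30 mm) (distance of any of tally_counter, scissors_1, pack_out_2, bottle_out_2, pen_1, pack_out_1, tape_1 from where it was at the start of the episode above 0.03 m).
It also fails if it takes over 51 s, if anything falls off the work surface, if the arm or the gripper's body presses on something with over 40 N, if the wrist force passes 120 N, or if a joint passes its speed limit or range.

## Working session

There is one attempt and no reset: what is moved stays moved. The work goes in short steps, Python scripts to look and compute and a shell command to move; the robot and the scene stay as the last step left them, time stands still between calls to the robot, and variables do not carry over. Pictures are saved under pics/ and viewed, at most 10 in all, crops included, and the job is handed in when it is done.

```bash
mkdir -p pics
python3 - <<'E'
from rig import manip
import cv2,numpy as np,pickle
d={}
for n in("side","top"):
    r=manip.get_image(n);d[n]=(np.array(r["mtx"]),np.array(r["world_to_cam"]))
    cv2.imwrite(f"pics/{n}0.png",cv2.resize(r["img"][:,:,::-1],(800,600),interpolation=cv2.INTER_CUBIC));cv2.imwrite(f"pics/{n}0raw.png",r["img"][:,:,::-1])
    print(n,d[n][0].round(1).tolist(),d[n][1].round(3).tolist())
pickle.dump(d,open("cal.pkl","wb"))
s=manip.get_state();print({k:np.round(v,3).tolist() for k,v in s.items()},manip.pinch_z)
E
```

```text
side [[429.1, 0.0, 275.2], [0.0, 429.1, 208.3], [0.0, 0.0, 1.0]] [[-0.855, -0.518, -0.002, 0.468], [-0.255, 0.425, -0.869, 0.262], [0.451, -0.742, -0.496, 0.782], [0.0, 0.0, 0.0, 1.0]]
top [[533.7, 0.0, 277.1], [0.0, 533.7, 211.7], [0.0, 0.0, 1.0]] [[-0.005, -1.0, 0.01, -0.032], [-0.994, 0.004, -0.112, 0.585], [0.112, -0.01, -0.994, 1.327], [0.0, 0.0, 0.0, 1.0]]
{'clock': 0.1, 'qpos': [-1.315, 0.277, 1.506, -0.0, 1.361, -0.121], 'qd': [-0.001, -0.001, -0.002, -0.001, 0.0, 0.0], 'effort': [0.002, -41.77, -24.64, -0.0, 0.006, 0.0], 'position': [0.211, -0.534, 0.231], 'ee_rot': [-0.001, 0.982, 0.187, -0.0], 'contact_force': [-0.153, 0.7, -0.784], 'moment': [-0.04, 0.004, -0.01], 'gripper_force': 0.0, 'width': 0.086} 0.0187
```

View pics/side0.png

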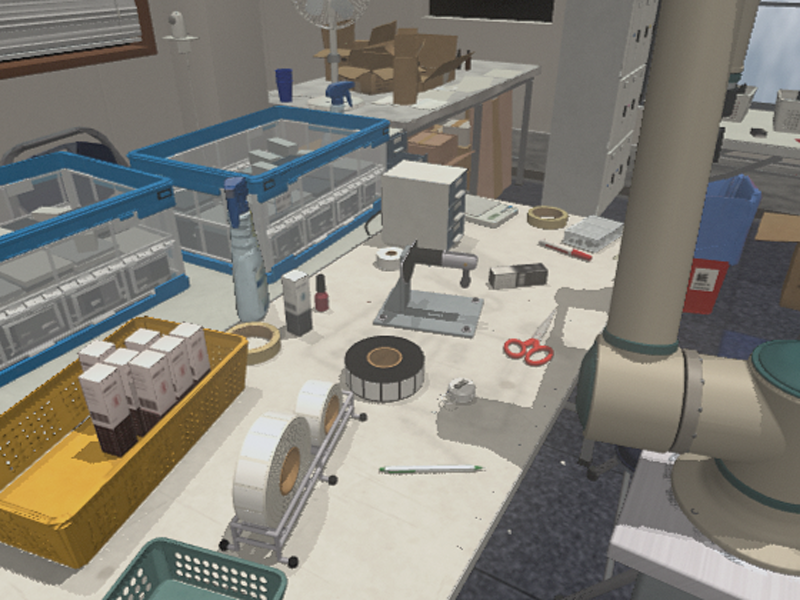

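View pics/top0.png

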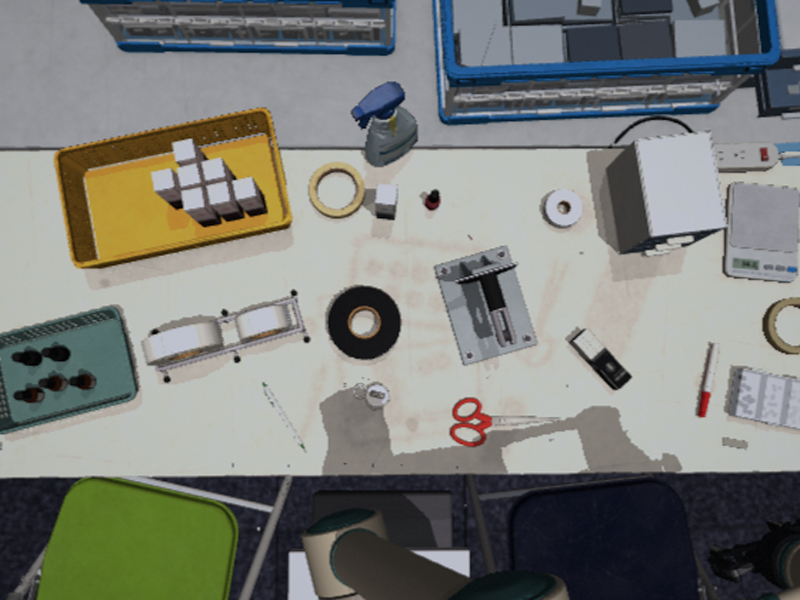

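Run:
```python
import cv2,numpy as np
def crop(n,x,y,w,h,k):
    im=cv2.imread(f"pics/{n}0raw.png")[y:y+h,x:x+w]
    im=cv2.resize(im,None,fx=k,fy=k,interpolation=cv2.INTER_CUBIC)
    for i in range(0,w,10):
        cv2.line(im,(i*k,0),(i*k,8 if i%50 else 20),(0,0,255),1)
        if i%20==0: cv2.putText(im,str(x+i),(i*k+1,18),0,.35,(0,0,255),1)
    for j in range(10,h,10):
        cv2.line(im,(0,j*k),(8,j*k),(0,0,255),1); cv2.putText(im,str(y+j),(9,j*k+4),0,.35,(0,0,255),1)
    return im
a=crop("top",95,195,125,75,6); cv2.imwrite("pics/a.png",a)
b=crop("top",300,165,80,95,6); c=crop("side",255,160,100,80,4)
H=max(b.shape[0],c.shape[0]);f=lambda i:cv2.copyMakeBorder(i,0,H-i.shape[0],0,0,0)
b2=crop("top",300,165,80,95,5); c2=crop("side",258,162,80,75,5)
H=max(b2.shape[0],c2.shape[0])
cv2.imwrite("pics/b.png",np.hstack([f(i)[:H] if 0 else cv2.copyMakeBorder(i,0,H-i.shape[0],0,0,0) for i in(b2,c2)]))
cv2.imwrite("pics/c.png",crop("side",150,255,120,145,4))
```

```text
(no output)
```

View pics/a.png

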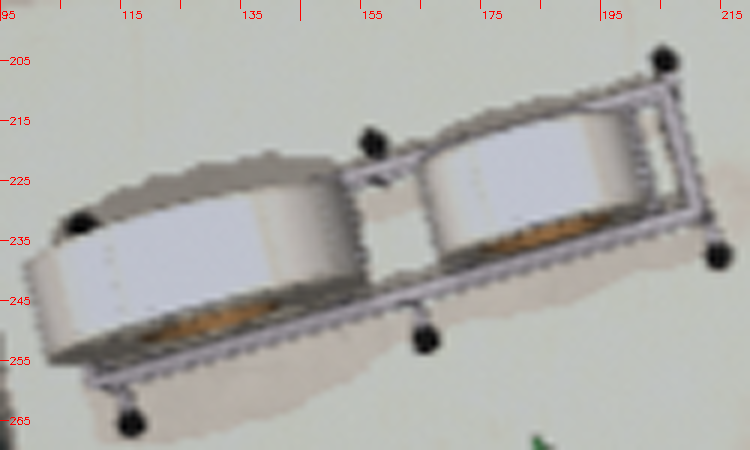

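View pics/b.png

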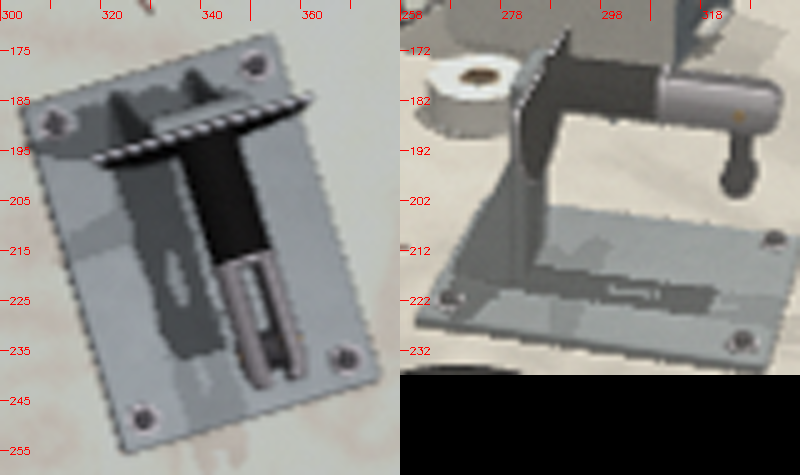

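View pics/c.png

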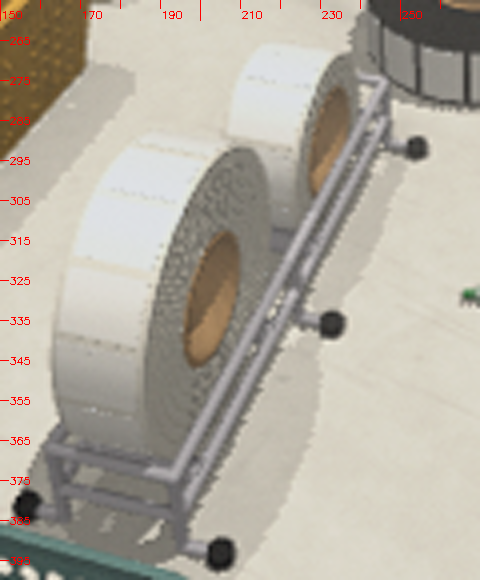

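```bash
cat > h.py <<'E'
import numpy as np,pickle,cv2
from scipy.optimize import least_squares
cal=pickle.load(open("cal.pkl","rb"))
def proj(n,P):
    K,T=cal[n];p=np.atleast_2d(P)@T[:3,:3].T+T[:3,3];p=p@K.T;return p[:,:2]/p[:,2:]
def tr(q,P):
    c,s=np.cos(q[3]),np.sin(q[3]);P=np.atleast_2d(P);return np.c_[P[:,0]*c-P[:,1]*s+q[0],P[:,0]*s+P[:,1]*c+q[1],P[:,2]+q[2]]
a=np.linspace(0,2*np.pi,721)
def circ(x,r): return np.c_[x+0*a,r*np.cos(a),r*np.sin(a)]
E
python3 - <<'E'
from h import *
# unwinder
F=[("top",[-.073,0,.12],[355,241]),("side",[-.073,0,.12],[334.4,183]),("top",[.05,.0544,.128],[319,197.4]),("top",[.05,-.0544,.128],[361.6,184.6]),
("side",[.05,.0544,.128],[281,180]),("side",[.05,-.0544,.128],[291.6,169]),("top",[.048,0,.12],[342.6,192.6]),("top",[-.02,0,.12],[348.7,216.2])]
lab=lambda f:f[1][0]==-.02
def r(q):
    return np.concatenate([(proj(n,tr(q,P))[0]-np.array(u)) if P[0]>-.02+1e-9 or P[0]<-.05 else (proj(n,tr(q,P))[0]-np.array(u))*[1,0] for n,P,u in F])
s=least_squares(r,[.45,-.15,0,.3],loss="soft_l1");print("unw",s.x.round(4),r(s.x).reshape(-1,2).round(1).tolist())
q=s.x;print("base corners",proj("top",tr(q,[[x,y,.008] for x in(-.095,.095) for y in(-.07,.07)])).round(1).tolist(),"vs 304.5,186 354,172 376,241 324.5,255.5")
print("pivot",tr(q,[-.055,0,.12]))
# roll (centre frame: x = axis, toward +x world)
def rr(q):
    nT=proj("top",tr(q,circ(-.02,.065)));fT=proj("top",tr(q,circ(.02,.065)))
    nS=proj("side",tr(q,circ(-.02,.065)));fS=proj("side",tr(q,circ(.02,.065)));b=proj("side",tr(q,circ(-.02,.025)))
    m=[nT[:,0].min(),nT[:,0].max(),fT[:,0].min(),fT[:,0].max(),nS[:,0].max(),nS[:,1].min(),fS[:,0].min(),fS[:,1].min(),b[:,0].min(),b[:,0].max(),b[:,1].min(),b[:,1].max()]
    return np.array(m)-[102.6,156,99,152.5,218.7,291,163,287.5,196,210,312.5,347]
s=least_squares(rr,[.45,.3,.08,.2],loss="soft_l1");print("roll",s.x.round(4),rr(s.x).round(1).tolist())
# rack from top-rail corners
G=[("top",[-.03,-.133,.045],[211.3,230.5]),("top",[.03,-.133,.045],[205.8,210]),("top",[-.03,.133,.045],[110.3,258.3]),("side",[-.03,.133,.045],[194.5,372.5]),("side",[.03,.133,.045],[163,365]),("side",[-.03,-.133,.045],[245.7,276])]
g=lambda q:np.concatenate([proj(n,tr(q,P))[0]-np.array(u) for n,P,u in G])
s2=least_squares(g,[.45,.2,0,.2]);print("rack",s2.x.round(4),g(s2.x).round(1).tolist(),"seat",tr(s2.x,[[0,.068,.081]]))
E
```

```text
unw [ 0.5744 -0.1985  0.0023  0.2724] [[0.2, -0.0], [-1.2, -0.1], [-0.2, -0.2], [1.0, 0.3], [0.9, 3.6], [0.5, -2.4], [-2.1, -0.3], [0.0, 0.0]]
base corners [[376.9, 244.2], [324.8, 259.1], [355.5, 174.3], [304.2, 188.7]] vs 304.5,186 354,172 376,241 324.5,255.5
pivot [[ 0.52145078 -0.21333546  0.1222904 ]]
roll [0.5111 0.3302 0.0797 0.2678] [-0.1, 0.5, -0.4, -0.0, -0.1, 0.3, -0.4, -0.3, 1.1, -0.3, 2.5, -1.8]
rack [0.5299 0.2633 0.0027 0.2735] [1.5, -0.3, 0.8, -2.6, -0.8, 1.2, 0.4, 1.8, -2.0, 1.1, 2.7, -2.7] seat [[0.5114955  0.32872658 0.08370642]]
```

The side view shows the full roll at about (203, 330) raw pixels and the spindle tip at (334, 183). In the top view they are at (128, 240) and (355, 241). The two-view fits match the given sizes: roll at (0.511, 0.330, 0.080) with yaw 0.27, keeper pivot at (0.521, -0.213, 0.122) with yaw 0.27. The black roll lying on the table is the look-alike, so I'll leave it alone.

```bash
cat > go.py <<'E'
import sys,numpy as np
from rig import manip
from scipy.spatial.transform import Rotation as R
def go(x,y,z,yaw=.27):
    s=manip.get_state();w=np.array(s["ee_rot"]);C=R.from_quat(w[[1,2,3,0]])
    T=R.from_matrix(np.c_[[-np.sin(yaw),np.cos(yaw),0],[np.cos(yaw),np.sin(yaw),0],[0,0,-1]])
    d=C.inv().apply(np.array([x,y,z])-s["position"])/.25;a=(C.inv()*T).as_rotvec()/(np.pi/2)
    print("pos",np.round(s["position"],4),"t",round(s["clock"],2),"F",np.round(s["contact_force"],1),"w",round(s["width"],4),"\n d",d.round(3),"a",a.round(3),"rows",round(np.linalg.norm(d)*6,1))
go(*map(float,sys.argv[1:]))
E
python3 go.py .511 .330 .22
```

```text
pos [ 0.2114 -0.5342  0.2305] t 0.1 F [-0.2  0.7 -0.8] w 0.0855 
 d [ 2.386 -2.773  0.047] a [-0.001 -0.001 -0.932] rows 22.0
```

```bash
M='[{"dx":0.54,"dy":-0.63},{"dx":0.54,"dy":-0.63},{"dx":0.54,"dy":-0.63},{"dx":0.54,"dy":-0.63},{"dx":0.54,"dy":-0.63}]'; true
python3 -m jog '[{"dx":0.54,"dy":-0.63},{"dx":0.54,"dy":-0.63},{"dx":0.54,"dy":-0.63},{"dx":0.54,"dy":-0.63},{"dx":0.54,"dy":-0.63}]'
python3 -m jog '[{"dx":0.54,"dy":-0.63},{"dx":0.54,"dy":-0.63},{"dx":0.54,"dy":-0.63},{"dx":0.54,"dy":-0.63},{"dx":0.54,"dy":-0.63}]'
python3 -m jog '[{"az":-0.4},{"az":-0.4},{"az":-0.4},{"az":-0.4},{"az":-0.4}]'
python3 go.py .511 .330 .22
```

```text
pos [ 0.2114 -0.5342  0.2305] t 0.1 F [-0.2  0.7 -0.8] w 0.0855 
 d [ 2.386 -2.773  0.047] a [-0.001 -0.001 -0.932] rows 22.0schema error: expected keys dx, dy, dz, ax, ay, az, grip
schema error: expected keys dx, dy, dz, ax, ay, az, grip
schema error: expected keys dx, dy, dz, ax, ay, az, grip
```

All seven keys are needed in each row.

```bash
python3 -m jog '[{"dx":0.54,"dy":-0.63,"dz":0,"ax":0,"ay":0,"az":0,"grip":1},{"dx":0.54,"dy":-0.63,"dz":0,"ax":0,"ay":0,"az":0,"grip":1},{"dx":0.54,"dy":-0.63,"dz":0,"ax":0,"ay":0,"az":0,"grip":1},{"dx":0.54,"dy":-0.63,"dz":0,"ax":0,"ay":0,"az":0,"grip":1},{"dx":0.54,"dy":-0.63,"dz":0,"ax":0,"ay":0,"az":0,"grip":1}]'
python3 -m jog '[{"dx":0.54,"dy":-0.63,"dz":0,"ax":0,"ay":0,"az":0,"grip":1},{"dx":0.54,"dy":-0.63,"dz":0,"ax":0,"ay":0,"az":0,"grip":1},{"dx":0.54,"dy":-0.63,"dz":0,"ax":0,"ay":0,"az":0,"grip":1},{"dx":0.54,"dy":-0.63,"dz":0,"ax":0,"ay":0,"az":0,"grip":1},{"dx":0.54,"dy":-0.63,"dz":0,"ax":0,"ay":0,"az":0,"grip":1}]'
python3 -m jog '[{"dx":0.54,"dy":-0.63,"dz":0,"ax":0,"ay":0,"az":-0.39,"grip":1},{"dx":0.54,"dy":-0.63,"dz":0,"ax":0,"ay":0,"az":-0.39,"grip":1},{"dx":0.54,"dy":-0.63,"dz":0,"ax":0,"ay":0,"az":-0.39,"grip":1},{"dx":0.54,"dy":-0.63,"dz":0,"ax":0,"ay":0,"az":-0.39,"grip":1},{"dx":0.54,"dy":-0.63,"dz":0,"ax":0,"ay":0,"az":-0.39,"grip":1}]'
python3 go.py .511 .330 .22
```

```text
clock: 0.52
position: [0.2791, -0.3364, 0.2308]
ee_rot: [-0.001, 0.982, 0.187, -0.0]
contact_force: [1.3, 0.0, -0.7]
width: 0.0852
gripper_force: 0.0
clock: 0.93
position: [0.3465, -0.1403, 0.2312]
ee_rot: [-0.0, 0.982, 0.187, 0.0]
contact_force: [0.9, 0.1, -0.1]
width: 0.0852
gripper_force: 0.0
clock: 1.35
position: [0.4142, 0.0559, 0.2312]
ee_rot: [0.0, 0.879, 0.478, 0.0]
contact_force: [0.3, -0.7, 1.1]
width: 0.0856
gripper_force: 0.0
pos [0.4142 0.0559 0.2312] t 1.35 F [ 0.3 -0.7  1.1] w 0.0856 
 d [ 1.131 -0.271  0.045] a [ 0.     0.    -0.538] rows 7.0
```

```bash
python3 -m jog '[{"dx":0.8,"dy":-0.19,"dz":0,"ax":0,"ay":0,"az":-0.39,"grip":1},{"dx":0.8,"dy":-0.19,"dz":0,"ax":0,"ay":0,"az":-0.39,"grip":1},{"dx":0.8,"dy":-0.19,"dz":0,"ax":0,"ay":0,"az":-0.39,"grip":1},{"dx":0.8,"dy":-0.19,"dz":0,"ax":0,"ay":0,"az":-0.39,"grip":1},{"dx":0.8,"dy":-0.19,"dz":0,"ax":0,"ay":0,"az":-0.39,"grip":1}]' >/dev/null
python3 go.py .511 .330 .22
```

```text
pos [0.4845 0.2494 0.2308] t 1.77 F [ 0.7 -0.6  0.7] w 0.0849 
 d [0.318 0.118 0.043] a [-0.     0.    -0.148] rows 2.1
```

```bash
python3 -m jog '[{"dx":0.318,"dy":0.118,"dz":0.04,"ax":0,"ay":0,"az":-0.148,"grip":1},{"dx":0.318,"dy":0.118,"dz":0.04,"ax":0,"ay":0,"az":-0.148,"grip":1},{"dx":0.318,"dy":0.118,"dz":0.04,"ax":0,"ay":0,"az":-0.148,"grip":1},{"dx":0.318,"dy":0.118,"dz":0.04,"ax":0,"ay":0,"az":-0.148,"grip":1},{"dx":0.318,"dy":0.118,"dz":0.04,"ax":0,"ay":0,"az":-0.148,"grip":1}]' >/dev/null
python3 go.py .511 .330 .12
python3 - <<'E'
from rig import manip
import cv2,numpy as np
k=[]
for n,(x,y,w,h) in(("side",(130,200,130,130)),("top",(80,180,130,130))):
    im=manip.get_image(n)["img"][y:y+h,x:x+w,::-1];k.append(cv2.resize(im,None,fx=3,fy=3,interpolation=cv2.INTER_CUBIC))
cv2.imwrite("pics/d.png",np.hstack(k))
E
```

```text
pos [0.5107 0.3268 0.2204] t 2.18 F [-0.5  0.1 -0.5] w 0.0854 
 d [0.013 0.005 0.401] a [-0.002  0.001 -0.004] rows 2.4
```

View pics/d.png

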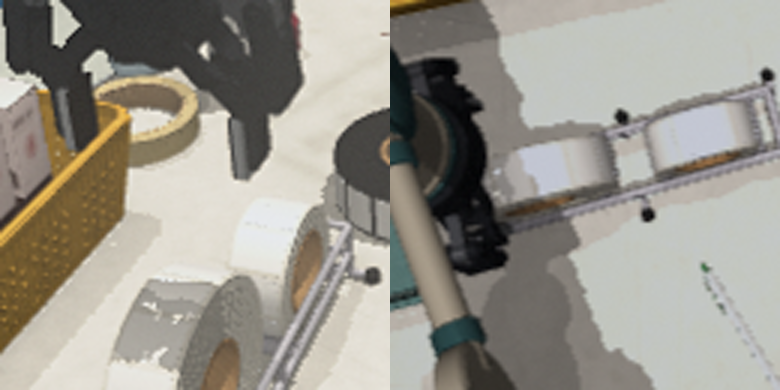

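The fingers straddle the roll in both views: in the side crop they sit at about (75, 140) and (240, 170), above the roll. Next I'll descend and grip.

```bash
python3 -m jog '[{"dx":0.01,"dy":0,"dz":0.13,"ax":0,"ay":0,"az":0,"grip":1},{"dx":0.01,"dy":0,"dz":0.25,"ax":0,"ay":0,"az":0,"grip":1},{"dx":0.01,"dy":0,"dz":0.34,"ax":0,"ay":0,"az":0,"grip":1},{"dx":0.01,"dy":0,"dz":0.40,"ax":0,"ay":0,"az":0,"grip":1},{"dx":0.01,"dy":0,"dz":0.403,"ax":0,"ay":0,"az":0,"grip":1}]'
python3 -m jog '[{"dx":0,"dy":0,"dz":0,"ax":0,"ay":0,"az":0,"grip":0.2},{"dx":0,"dy":0,"dz":0,"ax":0,"ay":0,"az":0,"grip":0},{"dx":0,"dy":0,"dz":0,"ax":0,"ay":0,"az":0,"grip":-0.5},{"dx":0,"dy":0,"dz":0,"ax":0,"ay":0,"az":0,"grip":-0.5},{"dx":0,"dy":0,"dz":0,"ax":0,"ay":0,"az":0,"grip":-0.5}]' 60
python3 -m jog '[{"dx":0,"dy":0,"dz":0,"ax":0,"ay":0,"az":0,"grip":-0.5},{"dx":0,"dy":0,"dz":0,"ax":0,"ay":0,"az":0,"grip":-0.5},{"dx":0,"dy":0,"dz":0,"ax":0,"ay":0,"az":0,"grip":-0.5}]' 60
python3 go.py .511 .33 .215
```

```text
clock: 2.7
position: [0.5084, 0.3269, 0.1177]
ee_rot: [-0.001, 0.609, 0.793, -0.003]
contact_force: [-0.0, -0.1, -0.6]
width: 0.0854
gripper_force: 0.0
clock: 3.12
position: [0.5121, 0.33, 0.1226]
ee_rot: [0.001, 0.608, 0.794, 0.002]
contact_force: [0.3, -0.6, 6.0]
width: 0.0388
gripper_force: 61.2
clock: 3.37
position: [0.5121, 0.33, 0.1225]
ee_rot: [0.001, 0.608, 0.794, 0.002]
contact_force: [0.3, -0.9, 6.2]
width: 0.0388
gripper_force: 61.3
pos [0.5121 0.33   0.1225] t 3.37 F [ 0.3 -0.9  6.2] w 0.0388 
 d [ 0.001 -0.003 -0.37 ] a [ 0.003 -0.    -0.004] rows 2.2
```

```bash
python3 -m jog '[{"dx":0,"dy":0,"dz":-0.06,"ax":0,"ay":0,"az":0,"grip":-0.5},{"dx":0,"dy":0,"dz":-0.15,"ax":0,"ay":0,"az":0,"grip":-0.5},{"dx":0,"dy":0,"dz":-0.28,"ax":0,"ay":0,"az":0,"grip":-0.5},{"dx":0,"dy":0,"dz":-0.4,"ax":0,"ay":0,"az":0,"grip":-0.5},{"dx":0,"dy":0,"dz":-0.5,"ax":0,"ay":0,"az":0,"grip":-0.5}]'
python3 - <<'E'
import numpy as np
u=np.array([np.cos(.27),np.sin(.27)]);p=np.array([.5215,-.2133])
for s in(-.10,-.03,0,.075):print(s,(p+s*u).round(4))
E
python3 go.py .42 -.24 .24
```

```text
clock: 3.78
position: [0.5106, 0.3298, 0.2472]
ee_rot: [0.0, 0.608, 0.794, 0.0]
contact_force: [-0.2, 0.1, -2.7]
width: 0.0389
gripper_force: 61.6
-0.1 [ 0.4251 -0.24  ]
-0.03 [ 0.4926 -0.2213]
0 [ 0.5215 -0.2133]
0.075 [ 0.5938 -0.1933]
pos [0.5106 0.3298 0.2472] t 3.78 F [-0.2  0.1 -2.7] w 0.0389 
 d [-2.106 -0.944  0.028] a [ 0.    -0.    -0.004] rows 13.8
```

```bash
python3 -m jog '[{"dx":-0.09,"dy":-0.04,"dz":0,"ax":0,"ay":0,"az":0,"grip":-0.5},{"dx":-0.22,"dy":-0.1,"dz":0,"ax":0,"ay":0,"az":0,"grip":-0.5},{"dx":-0.36,"dy":-0.16,"dz":0,"ax":0,"ay":0,"az":0,"grip":-0.5},{"dx":-0.5,"dy":-0.225,"dz":0,"ax":0,"ay":0,"az":0,"grip":-0.5},{"dx":-0.64,"dy":-0.287,"dz":0,"ax":0,"ay":0,"az":0,"grip":-0.5}]' >/dev/null
python3 -m jog '[{"dx":-0.14,"dy":-0.063,"dz":0,"ax":0,"ay":0,"az":0,"grip":-0.5},{"dx":-0.28,"dy":-0.126,"dz":0,"ax":0,"ay":0,"az":0,"grip":-0.5},{"dx":-0.42,"dy":-0.188,"dz":0,"ax":0,"ay":0,"az":0,"grip":-0.5},{"dx":-0.56,"dy":-0.25,"dz":0,"ax":0,"ay":0,"az":0,"grip":-0.5},{"dx":-0.7,"dy":-0.314,"dz":0,"ax":0,"ay":0,"az":0,"grip":-0.5}]' >/dev/null
python3 go.py .425 -.24 .24
```

```text
pos [ 0.4519 -0.0342  0.2453] t 4.62 F [ 1.   0.2 -3.4] w 0.0389 
 d [-0.766 -0.319  0.021] a [-0.    -0.    -0.004] rows 5.0
```

```bash
python3 -m jog '[{"dx":-0.14,"dy":-0.058,"dz":0,"ax":0,"ay":0,"az":0,"grip":-0.5},{"dx":-0.28,"dy":-0.117,"dz":0,"ax":0,"ay":0,"az":0,"grip":-0.5},{"dx":-0.42,"dy":-0.175,"dz":0,"ax":0,"ay":0,"az":0,"grip":-0.5},{"dx":-0.54,"dy":-0.225,"dz":0,"ax":0,"ay":0,"az":0,"grip":-0.5},{"dx":-0.63,"dy":-0.262,"dz":0,"ax":0,"ay":0,"az":0,"grip":-0.5}]' >/dev/null
python3 -m jog '[{"dx":-0.08,"dy":-0.033,"dz":0.05,"ax":0,"ay":0,"az":0,"grip":-0.5},{"dx":-0.12,"dy":-0.05,"dz":0.15,"ax":0,"ay":0,"az":0,"grip":-0.5},{"dx":-0.132,"dy":-0.055,"dz":0.25,"ax":0,"ay":0,"az":0,"grip":-0.5},{"dx":-0.134,"dy":-0.057,"dz":0.32,"ax":0,"ay":0,"az":0,"grip":-0.5},{"dx":-0.134,"dy":-0.057,"dz":0.335,"ax":0,"ay":0,"az":0,"grip":-0.5}]' >/dev/null
python3 go.py .425 -.24 .1615
python3 - <<'E'
from rig import manip
import cv2,numpy as np
k=[]
for n,(x,y,w,h) in(("side",(265,140,130,140)),("top",(300,170,130,140))):
    f=manip.get_image(n)["img"][:,:,::-1];cv2.imwrite(f"pics/{n}1raw.png",f);im=f[y:y+h,x:x+w];im=cv2.resize(im,None,fx=3,fy=3,interpolation=cv2.INTER_CUBIC)
    for i in range(0,w,20):cv2.putText(im,str(x+i),(i*3,10),0,.35,(0,0,255));
    for j in range(20,h,20):cv2.putText(im,str(y+j)+"-",(0,j*3+4),0,.35,(0,0,255))
    k.append(im)
cv2.imwrite("pics/e.png",np.hstack(k))
E
```

```text
pos [ 0.4232 -0.2366  0.1583] t 5.45 F [-1.4  0.2 -3.6] w 0.0385 
 d [-0.015  0.004 -0.013] a [-0.003 -0.004 -0.005] rows 0.1
```

View pics/e.png

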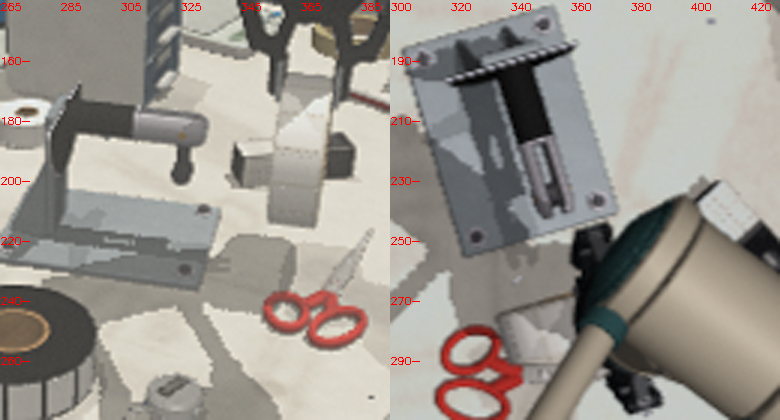

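Run:
```python
from h import *
for dz in(.0375,.0415):
    q=[.4232,-.2366,.1583-dz,.27]
    for n in("side","top"):
        for x in(-.02,.02):
            p=proj(n,tr(q,circ(x,.065)));print(dz,n,x,p.min(0).round(1),p.max(0).round(1))
    print(proj("side",tr(q,[[0,0,0]])))
```

```text
0.0375 side -0.02 [369.9 163.2] [377.  214.4]
0.0375 side 0.02 [353.7 161.5] [361.2 212.3]
0.0375 top -0.02 [339.4 276. ] [393.2 291.2]
0.0375 top 0.02 [334.6 259.6] [388.1 274.6]
[[365.46403213 187.97573716]]
0.0415 side -0.02 [369.8 164.7] [376.8 215.8]
0.0415 side 0.02 [353.6 163. ] [361.  213.7]
0.0415 top -0.02 [339.2 276. ] [392.8 291.2]
0.0415 top 0.02 [334.4 259.6] [387.8 274.6]
[[365.30330046 189.37967593]]
```

Roll centre is about z = 0.117, matching the model projection in the side view (v from 164 to 216). It's lined up with the spindle to a few millimetres. Next is a small correction and then the insertion.

```bash
python3 -m jog '[{"dx":-0.015,"dy":0,"dz":-0.013,"ax":-0.003,"ay":-0.004,"az":-0.005,"grip":-0.5},{"dx":-0.015,"dy":0.06,"dz":-0.013,"ax":-0.003,"ay":-0.004,"az":-0.005,"grip":-0.5},{"dx":-0.015,"dy":0.12,"dz":-0.013,"ax":-0.003,"ay":-0.004,"az":-0.005,"grip":-0.5},{"dx":-0.015,"dy":0.17,"dz":-0.013,"ax":-0.003,"ay":-0.004,"az":-0.005,"grip":-0.5},{"dx":-0.015,"dy":0.2,"dz":-0.013,"ax":-0.003,"ay":-0.004,"az":-0.005,"grip":-0.5}]'
python3 go.py .4926 -.2213 .1615
```

```text
clock: 5.97
position: [0.4781, -0.2283, 0.166]
ee_rot: [0.006, 0.604, 0.797, 0.0]
contact_force: [0.2, -0.1, -3.8]
width: 0.0386
gripper_force: 61.7
pos [ 0.4781 -0.2283  0.166 ] t 5.97 F [ 0.2 -0.1 -3.8] w 0.0386 
 d [0.012 0.063 0.018] a [0.005 0.005 0.002] rows 0.4
```

```bash
python3 -m jog '[{"dx":0.008,"dy":0.02,"dz":0.014,"ax":0.003,"ay":0.003,"az":0.002,"grip":-0.5},{"dx":0.008,"dy":0.04,"dz":0.014,"ax":0.003,"ay":0.003,"az":0.002,"grip":-0.5},{"dx":0.008,"dy":0.06,"dz":0.014,"ax":0.003,"ay":0.003,"az":0.002,"grip":-0.5},{"dx":0.008,"dy":0.08,"dz":0.014,"ax":0.003,"ay":0.003,"az":0.002,"grip":-0.5},{"dx":0.008,"dy":0.1,"dz":0.014,"ax":0.003,"ay":0.003,"az":0.002,"grip":-0.5}]'
python3 go.py .5215 -.2133 .1615
python3 - <<'E'
from rig import manip
import cv2,numpy as np
k=[]
for n,(x,y,w,h) in(("side",(265,140,130,140)),("top",(300,150,130,140))):
    f=manip.get_image(n)["img"][:,:,::-1];im=f[y:y+h,x:x+w];k.append(cv2.resize(im,None,fx=3,fy=3,interpolation=cv2.INTER_CUBIC))
cv2.imwrite("pics/f.png",np.hstack(k))
E
```

```text
clock: 6.38
position: [0.4988, -0.2199, 0.1615]
ee_rot: [0.0, 0.606, 0.795, -0.001]
contact_force: [0.7, -0.5, -3.5]
width: 0.0387
gripper_force: 61.7
pos [ 0.4988 -0.2199  0.1615] t 6.38 F [ 0.7 -0.5 -3.5] w 0.0387 
 d [0.001 0.094 0.   ] a [-0.     0.001 -0.001] rows 0.6
```

View pics/f.png

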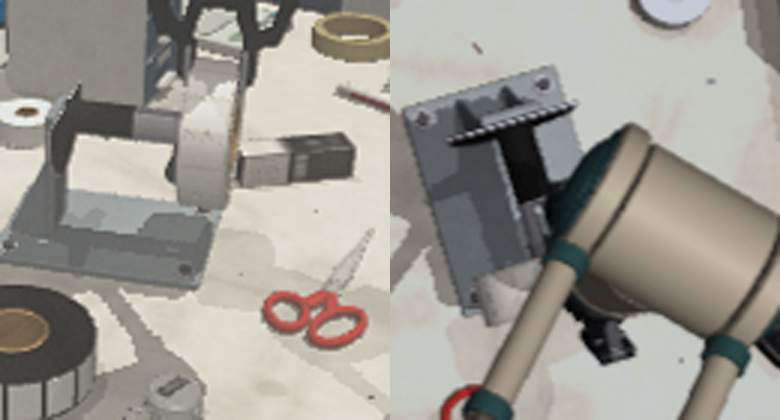

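The spindle tip is inside the bore, and the keeper's end at about (170, 165) is swinging up ahead of the roll. There's no reaction force, so I'll carry on along the axis.

```bash
python3 -m jog '[{"dx":0,"dy":0.02,"dz":0,"ax":0,"ay":0,"az":0,"grip":-0.5},{"dx":0,"dy":0.04,"dz":0,"ax":0,"ay":0,"az":0,"grip":-0.5},{"dx":0,"dy":0.06,"dz":0,"ax":0,"ay":0,"az":0,"grip":-0.5},{"dx":0,"dy":0.08,"dz":0,"ax":0,"ay":0,"az":0,"grip":-0.5},{"dx":0,"dy":0.1,"dz":0,"ax":0,"ay":0,"az":0,"grip":-0.5}]'
python3 -m jog '[{"dx":0,"dy":0.02,"dz":0,"ax":0,"ay":0,"az":0,"grip":-0.5},{"dx":0,"dy":0.04,"dz":0,"ax":0,"ay":0,"az":0,"grip":-0.5},{"dx":0,"dy":0.06,"dz":0,"ax":0,"ay":0,"az":0,"grip":-0.5},{"dx":0,"dy":0.08,"dz":0,"ax":0,"ay":0,"az":0,"grip":-0.5},{"dx":0,"dy":0.1,"dz":0,"ax":0,"ay":0,"az":0,"grip":-0.5}]'
python3 go.py .5938 -.1933 .1615
```

```text
clock: 6.9
position: [0.5232, -0.2133, 0.1616]
ee_rot: [0.001, 0.606, 0.795, -0.001]
contact_force: [-0.5, -0.8, -3.9]
width: 0.0387
gripper_force: 61.7
clock: 7.32
position: [0.5467, -0.2069, 0.1612]
ee_rot: [0.0, 0.606, 0.795, -0.001]
contact_force: [-1.6, -2.0, -5.3]
width: 0.0386
gripper_force: 61.5
pos [ 0.5467 -0.2069  0.1612] t 7.32 F [-1.6 -2.  -5.3] w 0.0386 
 d [ 0.002  0.196 -0.002] a [-0.001  0.001 -0.001] rows 1.2
```

```bash
python3 -m jog '[{"dx":0,"dy":0.02,"dz":0,"ax":0,"ay":0,"az":0,"grip":-0.5},{"dx":0,"dy":0.04,"dz":0,"ax":0,"ay":0,"az":0,"grip":-0.5},{"dx":0,"dy":0.06,"dz":0,"ax":0,"ay":0,"az":0,"grip":-0.5},{"dx":0,"dy":0.08,"dz":0,"ax":0,"ay":0,"az":0,"grip":-0.5},{"dx":0,"dy":0.1,"dz":0,"ax":0,"ay":0,"az":0,"grip":-0.5}]'
python3 -m jog '[{"dx":0,"dy":0.02,"dz":0,"ax":0,"ay":0,"az":0,"grip":-0.5},{"dx":0,"dy":0.04,"dz":0,"ax":0,"ay":0,"az":0,"grip":-0.5},{"dx":0,"dy":0.06,"dz":0,"ax":0,"ay":0,"az":0,"grip":-0.5},{"dx":0,"dy":0.075,"dz":0,"ax":0,"ay":0,"az":0,"grip":-0.5},{"dx":0,"dy":0.085,"dz":0,"ax":0,"ay":0,"az":0,"grip":-0.5}]'
python3 -m jog '[{"dx":0,"dy":0,"dz":0,"ax":0,"ay":0,"az":0,"grip":-0.5},{"dx":0,"dy":0,"dz":0,"ax":0,"ay":0,"az":0,"grip":-0.5}]' >/dev/null
python3 go.py .5938 -.1933 .1615
python3 - <<'E'
from rig import manip
import cv2,numpy as np
k=[]
for n,(x,y,w,h) in(("side",(255,130,100,100)),("top",(300,130,100,100))):
    f=manip.get_image(n)["img"][:,:,::-1];im=f[y:y+h,x:x+w];k.append(cv2.resize(im,None,fx=4,fy=4,interpolation=cv2.INTER_CUBIC))
cv2.imwrite("pics/g.png",np.hstack(k))
E
```

```text
clock: 7.73
position: [0.571, -0.2, 0.1612]
ee_rot: [0.0, 0.606, 0.795, -0.001]
contact_force: [-3.3, -0.8, -6.9]
width: 0.0389
gripper_force: 61.3
clock: 8.15
position: [0.593, -0.1942, 0.1624]
ee_rot: [0.002, 0.606, 0.795, 0.0]
contact_force: [-0.2, 0.2, -3.4]
width: 0.039
gripper_force: 61.7
pos [ 0.5918 -0.1943  0.1619] t 8.32 F [ 0.6  0.9 -2.9] w 0.0392 
 d [0.002 0.009 0.002] a [ 0.     0.001 -0.001] rows 0.1
```

View pics/g.png

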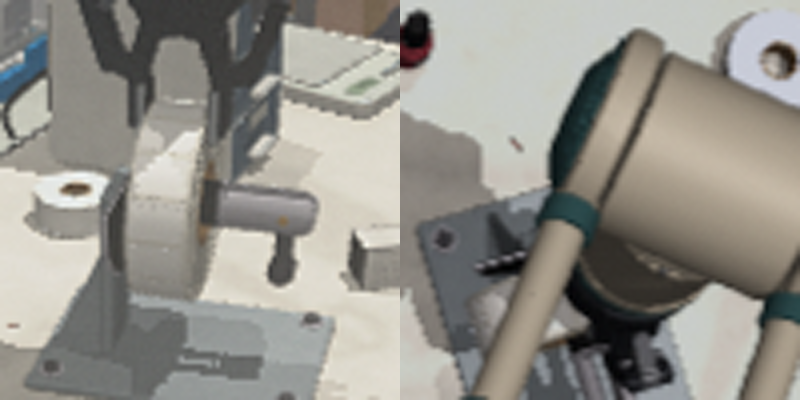

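The keeper hangs down again in front of the roll, at about (285, 255). The roll is just short of the plate and the force is back to roll weight only. Next I'll lower it onto the spindle.

```bash
python3 -m jog '[{"dx":0,"dy":0,"dz":0.008,"ax":0,"ay":0,"az":0,"grip":-0.5},{"dx":0,"dy":0,"dz":0.016,"ax":0,"ay":0,"az":0,"grip":-0.5},{"dx":0,"dy":0,"dz":0.024,"ax":0,"ay":0,"az":0,"grip":-0.5},{"dx":0,"dy":0,"dz":0.03,"ax":0,"ay":0,"az":0,"grip":-0.5},{"dx":0,"dy":0,"dz":0.03,"ax":0,"ay":0,"az":0,"grip":-0.5}]'
python3 -m jog '[{"dx":0,"dy":0,"dz":0.004,"ax":0,"ay":0,"az":0,"grip":-0.5},{"dx":0,"dy":0,"dz":0.008,"ax":0,"ay":0,"az":0,"grip":-0.5},{"dx":0,"dy":0,"dz":0.008,"ax":0,"ay":0,"az":0,"grip":-0.5}]'
```

```text
clock: 8.83
position: [0.5911, -0.1945, 0.1536]
ee_rot: [0.0, 0.606, 0.795, -0.001]
contact_force: [0.9, 0.6, -2.5]
width: 0.039
gripper_force: 61.7
clock: 9.08
position: [0.5915, -0.1946, 0.1521]
ee_rot: [0.001, 0.606, 0.795, -0.001]
contact_force: [-0.5, 0.8, -3.0]
width: 0.0388
gripper_force: 61.9
```

```bash
python3 -m jog '[{"dx":0,"dy":0,"dz":0.003,"ax":0,"ay":0,"az":0,"grip":-0.5},{"dx":0,"dy":0,"dz":0.006,"ax":0,"ay":0,"az":0,"grip":-0.5},{"dx":0,"dy":0,"dz":0.006,"ax":0,"ay":0,"az":0,"grip":-0.5}]' | grep -A9 position
python3 -m jog '[{"dx":0,"dy":0,"dz":0.003,"ax":0,"ay":0,"az":0,"grip":-0.5},{"dx":0,"dy":0,"dz":0.006,"ax":0,"ay":0,"az":0,"grip":-0.5},{"dx":0,"dy":0,"dz":0.006,"ax":0,"ay":0,"az":0,"grip":-0.5}]'| grep -A9 position
```

```text
position: [0.5916, -0.1946, 0.152]
ee_rot: [0.001, 0.606, 0.795, -0.0]
contact_force: [-1.8, 0.4, 3.8]
width: 0.0387
gripper_force: 62.7
position: [0.5916, -0.1946, 0.1519]
ee_rot: [0.002, 0.606, 0.795, -0.0]
contact_force: [-3.1, 1.8, 11.6]
width: 0.0389
gripper_force: 63.6
```

```bash
python3 -m jog '[{"dx":0,"dy":0,"dz":-0.006,"ax":0,"ay":0,"az":0,"grip":-0.5},{"dx":0,"dy":0,"dz":-0.006,"ax":0,"ay":0,"az":0,"grip":-0.05},{"dx":0,"dy":0,"dz":-0.006,"ax":0,"ay":0,"az":0,"grip":0.05},{"dx":0,"dy":0,"dz":-0.006,"ax":0,"ay":0,"az":0,"grip":0.2},{"dx":0,"dy":0,"dz":-0.006,"ax":0,"ay":0,"az":0,"grip":0.4}]' 20
python3 -m jog '[{"dx":0,"dy":0,"dz":0,"ax":0,"ay":0,"az":0,"grip":0.6},{"dx":0,"dy":0,"dz":-0.02,"ax":0,"ay":0,"az":0,"grip":0.6},{"dx":0,"dy":0,"dz":-0.1,"ax":0,"ay":0,"az":0,"grip":0.6},{"dx":0,"dy":0,"dz":-0.22,"ax":0,"ay":0,"az":0,"grip":0.6},{"dx":0,"dy":0,"dz":-0.36,"ax":0,"ay":0,"az":0,"grip":0.6}]'
python3 -m jog '[{"dx":-0.1,"dy":-0.2,"dz":-0.1,"ax":0,"ay":0,"az":0,"grip":0.6},{"dx":0,"dy":-0.3,"dz":-0.1,"ax":0,"ay":0,"az":0,"grip":0.6},{"dx":0,"dy":-0.45,"dz":-0.1,"ax":0,"ay":0,"az":0,"grip":0.6},{"dx":0,"dy":-0.6,"dz":-0.1,"ax":0,"ay":0,"az":0,"grip":0.6},{"dx":0,"dy":-0.6,"dz":-0.1,"ax":0,"ay":0,"az":0,"grip":0.6}]'
python3 - <<'E'
from rig import manip
import cv2,numpy as np
k=[]
for n,(x,y,w,h) in(("side",(255,130,100,100)),("top",(300,130,100,100))):
    f=manip.get_image(n)["img"][:,:,::-1];im=f[y:y+h,x:x+w];k.append(cv2.resize(im,None,fx=4,fy=4,interpolation=cv2.INTER_CUBIC))
cv2.imwrite("pics/i.png",np.hstack(k))
E
```

```text
clock: 10.0
position: [0.5916, -0.1946, 0.1504]
ee_rot: [0.001, 0.606, 0.795, -0.0]
contact_force: [0.3, -0.2, -0.4]
width: 0.0593
gripper_force: 0.0
clock: 10.42
position: [0.5903, -0.1939, 0.24]
ee_rot: [-0.002, 0.606, 0.795, -0.001]
contact_force: [1.1, 0.0, 0.1]
width: 0.0682
gripper_force: 0.0
clock: 10.83
position: [0.4406, -0.2345, 0.2666]
ee_rot: [-0.001, 0.607, 0.794, -0.002]
contact_force: [-0.1, -0.3, -1.1]
width: 0.0683
gripper_force: 0.0
```

View pics/i.png

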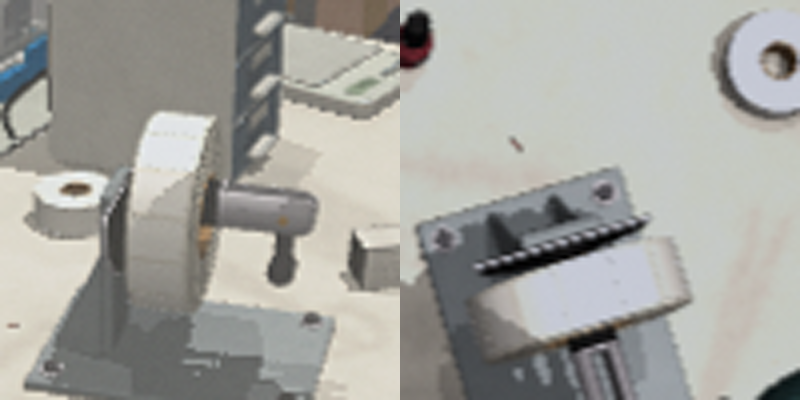

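The roll hangs square on the spindle and the keeper is down in front of it, at about (285, 255). The gripper is clear. I'll let it settle and then hand in.

```bash
for i in 1 2 3; do python3 -m jog '[{"dx":0,"dy":0,"dz":0,"ax":0,"ay":0,"az":0,"grip":0.6},{"dx":0,"dy":0,"dz":0,"ax":0,"ay":0,"az":0,"grip":0.6},{"dx":0,"dy":0,"dz":0,"ax":0,"ay":0,"az":0,"grip":0.6},{"dx":0,"dy":0,"dz":0,"ax":0,"ay":0,"az":0,"grip":0.6},{"dx":0,"dy":0,"dz":0,"ax":0,"ay":0,"az":0,"grip":0.6}]' >/dev/null; done
python3 -c "
from rig import manip
print(manip.sign_off())"
```

```text
the job is handed in; nothing more can be done
None
```

The full label roll hangs on the unwinder spindle with the keeper dropped in front of it, and the job was handed in at about 12 s; the sign-off returned no verdict.

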